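Dock the dried scraper

ROBOT

A 6-joint arm with a two-finger parallel gripper is mounted at the origin on a cart in front of the work surface, level with it; the furniture and walls round the work are solid. World frame = base frame: x ahead of the robot, y to its left, z up, the work surface at z = 0. Lengths are in m, angles in rad, forces in N, time in s.
With the tool pointing down it reaches from about 0.35 to 0.975 m from the base axis. Payload 4.9 kg.
Tool frame: the origin (TCP) lies on the centre line of the jaws, within the pads' length; the fingertips stand 14 mm ahead of it and the grasp point (between the pads) lies 5 mm behind it; z points along the fingers, y is the direction in which the jaws open and shut (so a half turn about z gives the same grasp; the last joint's range is limited). The gripper opens to 85 mm and grips with 20 to 120 N. Pads are 22 mm wide; open, the fingers measure 114 mm over their backs; the gripper's body (76 mm by 85 mm) begins 54 mm behind the grasp point. The pads swing forward as they close: fully open they stand 13 mm farther back than shut.
Start: joints at [-1.377, 0.053, 1.613, -0, 1.476, -0.119], TCP at [0.192, -0.595, 0.208] pointing down, gripper open.
Joint ranges: [-3.01, 3.01], [-1.01, 2.22], [0.06, 2.58], [-1.02, 4.17], [0.09, 2.62], [-3.14, 3.14]. Speed limits (rad/s): [2.57, 2.57, 3.14, 3.14, 3.14, 3.14].

INTERFACE

Orientations are given as a unit quaternion [w, x, y, z].
In Python, from plant import r gives the robot as it stands.
- The arm moves only by the tool play_rows, never from a script. Its argument "deltas" is a list that holds one entry, the list of rows, each a list of 6 numbers: the shift along the tool's x, y, z scaled (see below), then the turn, a rotation vector about the tool's x, y, z scaled (see below). In form: [[[dx, dy, dz, rx, ry, rz], ...]]. A call has 1 to 10 rows; each row shifts and turns the commanded pose from where the row before left it, along the tool's axes as they then stand; what a row does not reach is not made up. The controller multiplies each number of a shift by 30 mm and each number of a turn by 8 degrees. A row lasts 1/8 s, in which the tool goes at most 62.5 mm and 10.7 degrees, less where a joint would pass 70% of its speed; a pose out of reach is approached as far as the arm can. A call with a number of a shift or a turn outside -1 to 1 is refused whole. A call with a gripper value outside its range is refused whole. "hand" is the opening, from -1 (shut) to 1 (fully open), set as the call begins (left out, the last holds). The fingers move at their own pace and stop on an object; "newtons" is the grip in N (left out, the last holds). Time passes only in rows, so rows that do not move let the fingers close. It gives the time, the measured TCP pose, the force and the opening at its end, in the units of the state.
- r.observe(): the state, without advancing time (a new reading comes with each control period).
- r.read_camera(name): name is "scene" or "top" or "wrist"; returns a dict with "image" (420x560x3 uint8, red, green, blue), "range_z" (420x560 float32, m along the optical axis (not along the pixel's ray), 0 where there is no reading), "mtx" (3x3 intrinsics, pixels), "R" (3x3) and "t" (3): a world point X has camera coordinates R X + t; the wrist camera has in their place "T_tool_cam" (4x4, takes a point from camera to tool coordinates, whose origin is the TCP and whose axes are the flange's). Camera axes: x right, y down, z forward; pixel columns grow to the right and rows downward; lengths in m; the calibration is good to about 2 mm. A picture is of the moment at which its call begins: read the wrist's pose just before it.
- r.job_done(): hands the job in, once; it reports no verdict.
The state is a dict: "time": time; "q": joint angles; "joint_velocities": joint speeds; "tau": joint torques, N m; "eef_pos": TCP position; "orientation": TCP orientation; "wrist_force": force on the tool from outside, world axes, zero at the start; "moment": the same for the moment, N m; "grip_width": finger opening in m.
Only numpy, scipy, OpenCV 4.12 (cv2) and the standard library are available. Lean on these libraries where they do the work, as an engineer would, in place of code of your own. Each camera call takes 0.05 s, during which the arm holds its last target.

TASK

The washed blue-handled scraper has dried on its drip hook. Lift it up and off the hook without wrenching at the hook, then slide it blade first down the free slot of the slanted white storage block, past the sprung roller until the blade is fully home on the slot's floor, and let go. Leave the beaker, the petri dish and the brown dropper bottle where they stand.

Things in the scene. Friction and masses are not known exactly. Their poses are not given: they have to be found in the camera images.
- scraper: Loose flat scraper, 160 mm long, 90 g. Origin: middle of the blade's lower edge; z along it to its eye, y across the width, x normal to the flat sides. Steel blade z 0-72, 46 wide, 4 thick; black shoulder z 70-80, 40 wide, 10 thick; blue handle z 77-160, 34 wide, 10 thick, flat narrow edges. Starts hanging upright on the hook, edge 60 mm above the worktop; it can swing.
- scraper_eye (a point): Middle of the eye, a rectangular hole through the handle along x: z 129-153 mm, 18 wide; its top rests on the hook. The handle can be gripped from above by its two narrow edges, 34 mm apart, just below the eye (z 115-135), the hook then lying between the fingers. Either flat side may face either way in the slot.
- drip_stand: Fixed drip stand. Origin on the worktop under the hook; x from the hook's tip towards the post, z up. Base 110x110x12 mm, middle at x 10. Post at x 50, its 20 mm head topping out at z 215. Hook: 7 mm round bar, level from x 50 to x -22 with axis at z 209.5, then rising to the tip. The scraper hangs at x -12 to 12.
- hook_tip (a point): Centre of the hook's round end, at x -36, y 0, z 217.5 mm in the drip_stand frame. To come off, the eye must be lifted 10 to 16 mm (at 17 its bottom meets the bar) and then drawn out past the tip along the stand's -x.
- block: Fixed white block with two slots side by side, both leaning 30 degrees towards its rear. Origin on the worktop under its middle; -x is its front (the robot's side), y along it to the left, z up. Foot 130x190 mm. The -y slot holds a fixed grey-handled scraper of the same size; the +y slot, 100 mm beside it, is free.
- slot_floor (a point): Middle of the free slot's floor, where the scraper's origin must come. Axes: z out along the slot, leaning 30 degrees to the block's rear (away from the robot); y along its width; x across it, + rearward. Slot 7 mm thick, 51 wide, 55 deep. A sprung roller juts 4 mm from the rear wall, 16 above the floor, pressing with 4 to 5 N: the scraper's weight will not pass it, a push along the slot does.
- slot_mouth (a point): Middle of the free slot's mouth, 55 mm out from its floor, same axes. Lips from here to 65 mm flare to about 15 mm to lead the blade in.
- beaker: Loose glass beaker with blue content, 45 mm wide, 55 tall, a bystander. Origin under its middle.
- petri_dish: Loose petri dish, 61 mm wide, 16 tall, a bystander. Origin under its middle.
- brown_bottle: Loose brown dropper bottle with black top, 33 mm wide, 104 tall, a bystander. Origin under its middle.
Things that resemble listed ones, but are neither listed nor needed, are in the scene too. What is meant by the drip_stand is not red, and is the smaller of those in its own colour.

How it is judged:
By the outcome, as a careful person would: the job done as asked, in the order asked, and still so for the second after the job is handed in, with the robot touching nothing.
It also fails if it takes over 48 s, if anything falls off the work surface, if the arm or the gripper's body presses on something with over 40 N, if the wrist force passes 120 N, or if a joint passes its speed limit or range.

## Working session

There is one attempt and no reset: what is moved stays moved. The work goes in short steps, Python scripts to look and compute and a tool call to move; the robot and the scene stay as the last step left them, time stands still between calls to the robot, and variables do not carry over. Pictures are saved under pics/ and viewed, and the job is handed in when it is done.

Besides the shell and the picture viewer there is one more tool, called after "Request:" by a JSON object that holds its "op" and its "data", one argument or row to a line. play_rows: Moves the arm, as the interface text tells. Shifts and turns lie within -1 to 1; 1 stands for 30 mm of shift or 8 degrees of turn. Its arguments: {"type":"object","properties":{"deltas":{"type":"array"},"hand":{"type":"number"},"newtons":{"type":"number"}},"required":["deltas"]}

```bash
mkdir -p pics; ls
cat > h.py <<'E'
import numpy as np, cv2
from plant import r
from scipy.spatial.transform import Rotation as Ro
def snap(n):
    st=r.observe(); c=r.read_camera(n)
    if 'R' not in c:
        q=st['orientation']; Rt=Ro.from_quat([q[1],q[2],q[3],q[0]]).as_matrix()
        T=np.eye(4);T[:3,:3]=Rt;T[:3,3]=st['eef_pos'];W=T@np.array(c['T_tool_cam'])
        c['R']=W[:3,:3].T;c['t']=-W[:3,:3].T@W[:3,3]
    return c
def pts(c):
    K=c['mtx'];h,w=c['range_z'].shape;u,v=np.meshgrid(np.arange(w),np.arange(h));z=c['range_z']
    P=np.stack([(u-K[0,2])/K[0,0]*z,(v-K[1,2])/K[1,1]*z,z],-1)
    return (P-np.array(c['t']))@np.array(c['R'])
def save(n,im): cv2.imwrite('pics/'+n+'.png',im[...,::-1])
def proj(c,X):
    p=np.array(c['R'])@np.array(X)+c['t'];p=np.array(c['mtx'])@p;return p[:2]/p[2]
E
python3 - <<'E'
from h import *
import pickle
for n in ['scene','top','wrist']:
    c=snap(n);save(n+'0',c['image']);pickle.dump(c,open(n+'0.pkl','wb'))
print(r.observe())
E
```

```text
pics
{'time': 0.15, 'q': array([-1.37701578e+00,  5.32281522e-02,  1.61397796e+00, -2.16548667e-06,
        1.47602608e+00, -1.19009715e-01]), 'joint_velocities': array([ 0.00161634, -0.00198359, -0.00278162, -0.00163045,  0.00137466,
       -0.00166835]), 'tau': array([ 4.84610046e-04, -3.94242954e+01, -3.70720840e+01, -8.03220155e-05,
        4.64741475e-03, -2.53305366e-06]), 'eef_pos': array([ 0.1922125 , -0.5941503 ,  0.20653164]), 'orientation': array([-8.19159222e-04,  9.87794841e-01,  1.55758406e-01, -3.17174394e-05]), 'wrist_force': array([-0.77422675, -0.05790373, -0.08852657]), 'moment': array([-0.00653265,  0.02458048, -0.00082408]), 'grip_width': 0.08505096152581622}
```

View pics/scene0.png

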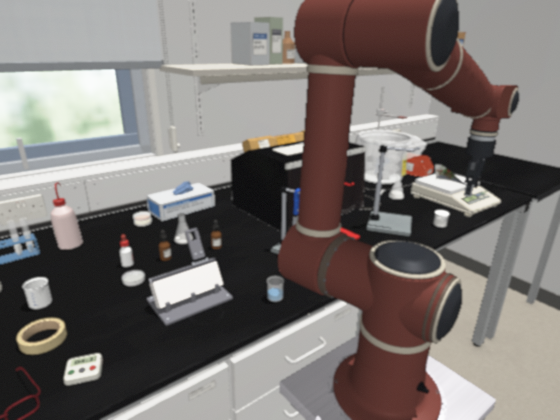

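View pics/top0.png

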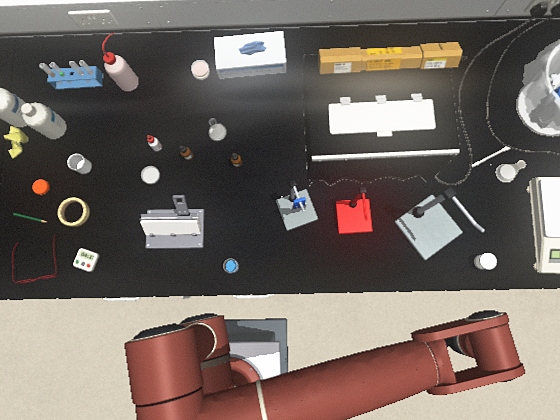

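View pics/wrist0.png

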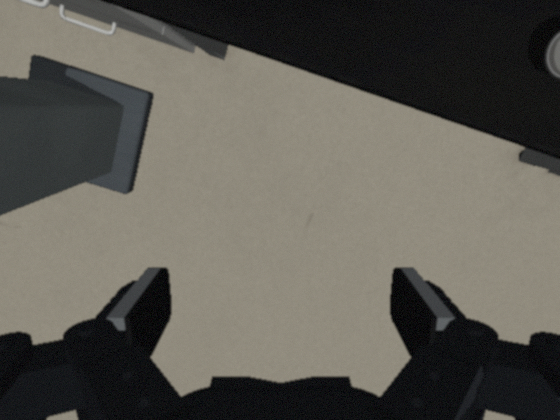

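Run:
```python
from h import *
import pickle
c=pickle.load(open('top0.pkl','rb'));im=c['image'];P=pts(c)
a=cv2.resize(im[175:240,265:330],None,fx=8,fy=8,interpolation=cv2.INTER_NEAREST)
b=cv2.resize(im[185:255,135:210],None,fx=7,fy=7,interpolation=cv2.INTER_NEAREST)
save('top0a',a);save('top0b',b)
s=pickle.load(open('scene0.pkl','rb'))
save('sc0',cv2.resize(s['image'][160:320,140:320],None,fx=4,fy=3.7,interpolation=cv2.INTER_CUBIC))
print(c['mtx'],c['R'],c['t'])
print(-c['R'].T@c['t'],-s['R'].T@s['t'])
for n,(u,v) in dict(bk=(231,266),petri=(150,175),b1=(186,153),b2=(236,160)).items(): print(n,P[v,u])
np.set_printoptions(precision=3,suppress=True)
for v in range(183,232,4): print(v,[tuple(np.round(P[v,u],3)) for u in range(284,312,4)])
```

```text
[[427.92742791   0.         277.83015458]
 [  0.         427.92742791 206.70304615]
 [  0.           0.           1.        ]] [[-0.02097552 -0.99943707 -0.02618334]
 [-0.98108643  0.02561696 -0.19186765]
 [ 0.19243038  0.0216636  -0.98107147]] [-0.15296803  0.57479993  1.32235353]
[ 0.30625884 -0.19625348  1.40360363] [-0.33685354  0.54239737  0.64858912]
bk [ 0.38688293 -0.01164779  0.02537855]
petri [0.69806852 0.26332201 0.01897945]
b1 [0.75929645 0.13344709 0.0569287 ]
b2 [ 0.72821306 -0.03315051  0.06370724]
183 [(np.float64(0.66), np.float64(-0.188), np.float64(0.008)), (np.float64(0.661), np.float64(-0.201), np.float64(0.003)), (np.float64(0.608), np.float64(-0.212), np.float64(0.213)), (np.float64(0.608), np.float64(-0.223), np.float64(0.212)), (np.float64(0.661), np.float64(-0.242), np.float64(0.001)), (np.float64(0.66), np.float64(-0.255), np.float64(0.002)), (np.float64(0.66), np.float64(-0.269), np.float64(0.001))]
187 [(np.float64(0.648), np.float64(-0.187), np.float64(0.001)), (np.float64(0.649), np.float64(-0.201), np.float64(-0.004)), (np.float64(0.597), np.float64(-
[... 4226 characters left out ...]
.float64(-0.211), np.float64(0.019)), (np.float64(0.511), np.float64(-0.224), np.float64(0.006)), (np.float64(0.511), np.float64(-0.237), np.float64(0.003)), (np.float64(0.511), np.float64(-0.25), np.float64(-0.001)), (np.float64(0.51), np.float64(-0.263), np.float64(0.002))]
231 [(np.float64(0.499), np.float64(-0.184), np.float64(0.002)), (np.float64(0.498), np.float64(-0.197), np.float64(0.004)), (np.float64(0.499), np.float64(-0.21), np.float64(-0.002)), (np.float64(0.498), np.float64(-0.224), np.float64(0.002)), (np.float64(0.498), np.float64(-0.237), np.float64(0.001)), (np.float64(0.497), np.float64(-0.25), np.float64(0.003)), (np.float64(0.497), np.float64(-0.263), np.float64(0.001))]
```

View pics/top0a.png

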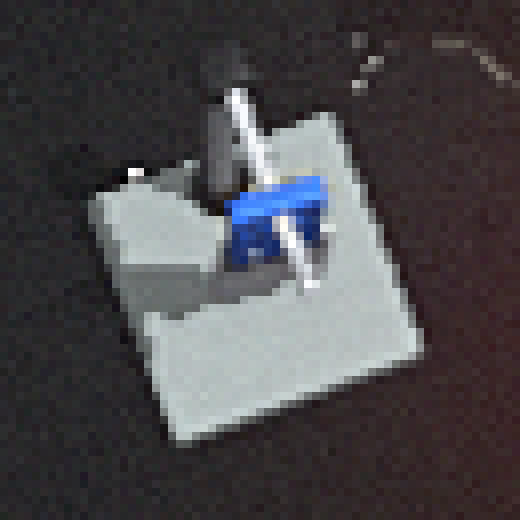

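View pics/top0b.png

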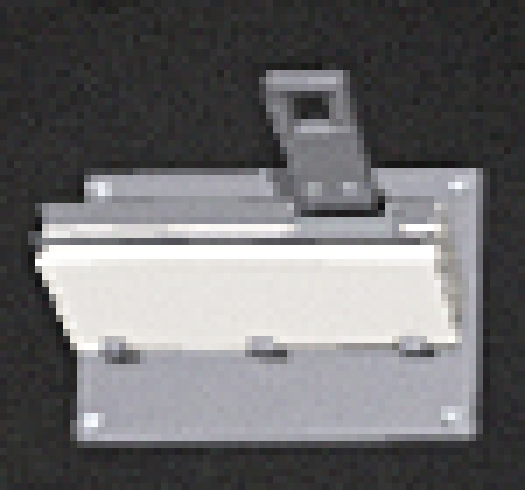

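View pics/sc0.png

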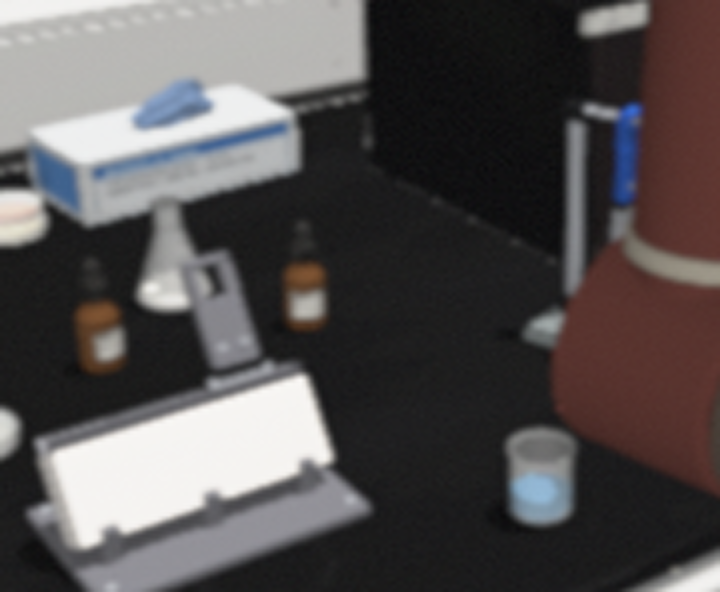

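```bash
cat >> h.py <<'E'
def ray(c,u,v,z):
    R=np.array(c['R']);C=-R.T@c['t'];d=R.T@np.linalg.inv(c['mtx'])@[u,v,1];return C+d*(z-C[2])/d[2]
E
python3 - <<'E'
from h import *
import pickle
np.set_printoptions(precision=4,suppress=True)
c=pickle.load(open('top0.pkl','rb'));im=c['image']
def cr(x,y): return x/8-.5+265,y/8-.5+175
co=[ray(c,*cr(*p),.012) for p in [(335,112),(425,350),(180,442),(92,195)]]
for p in co: print(p)
m=np.mean(co,0);e=(co[0]-co[1])+(co[3]-co[2]);print('mid',m,'yaw',np.degrees(np.arctan2(e[1],e[0])))
e2=(co[3]-co[0])+(co[2]-co[1]);print(np.degrees(np.arctan2(e2[1],e2[0])), [np.linalg.norm(co[i]-co[i-1]) for i in range(4)])
print('tip',ray(c,*cr(312,288),.2175)); print('hook back',ray(c,*cr(235,92),.213))
print('handle top',ray(c,*cr(228,205),.22),ray(c,*cr(325,180),.22))
print('handle topback',ray(c,*cr(325,178),.22))
#block foot corners
def cb(x,y): return x/7-.5+135,y/7-.5+185
for p in [(482,170),(478,440),(78,440),(85,170)]: print('foot',ray(c,*cb(*p),.006))
P=pts(c)
g=P[185:255,135:210]
for rr in range(20,60,3): print(rr+185,[f"{g[rr,cc][0]:.3f},{g[rr,cc][2]:.3f}" for cc in (10,20,30,40,50,58)])
E
```

```text
[ 0.6386 -0.2621  0.012 ]
[ 0.5371 -0.2956  0.012 ]
[ 0.5015 -0.194   0.012 ]
[ 0.6059 -0.16    0.012 ]
mid [ 0.5708 -0.2279  0.012 ] yaw 18.152726631682025
108.54552954993336 [np.float64(0.1071809664528527), np.float64(0.10689271037657946), np.float64(0.10770540632291226), np.float64(0.10983261632129807)]
tip [ 0.5261 -0.2421  0.2175]
hook back [ 0.5989 -0.2171  0.213 ]
handle top [ 0.5562 -0.2134  0.22  ] [ 0.5643 -0.2479  0.22  ]
handle topback [ 0.5651 -0.2479  0.22  ]
foot [0.5798 0.0836 0.006 ]
foot [0.4508 0.0839 0.006 ]
foot [0.4553 0.273  0.006 ]
foot [0.5848 0.2747 0.006 ]
205 ['0.600,-0.002', '0.599,-0.003', '0.597,0.002', '0.568,0.138', '0.567,0.139', '0.595,-0.000']
208 ['0.589,0.000', '0.589,-0.003', '0.588,-0.004', '0.587,-0.005', '0.561,0.123', '0.584,0.002']
211 ['0.579,-0.000', '0.576,0.011', '0.575,0.008', '0.574,0.008', '0.553,0.116', '0.574,0.004']
214 ['0.552,0.087', '0.553,0.079', '0.551,0.082', '0.551,0.082', '0.546,0.102', '0.549,0.083']
217 ['0.544,0.075', '0.544,0.075', '0.542,0.080', '0.542,0.076', '0.539,0.086', '0.540,0.077']
220 ['0.534,0.081', '0.532,0.085', '0.532,0.081', '0.532,0.080', '0.531,0.081', '0.531,0.078']
223 ['0.525,0.079', '0.524,0.080', '0.523,0.081', '0.522,0.081', '0.522,0.078', '0.521,0.076']
226 ['0.516,0.070', '0.516,0.067', '0.516,0.065', '0.515,0.062', '0.515,0.060', '0.514,0.064']
229 ['0.509,0.056', '0.509,0.052', '0.508,0.049', '0.507,0.053', '0.507,0.049', '0.506,0.050']
232 ['0.501,0.042', '0.500,0.043', '0.500,0.037', '0.500,0.036', '0.499,0.037', '0.498,0.036']
235 ['0.497,0.005', '0.494,0.014', '0.494,0.013', '0.492,0.018', '0.492,0.016', '0.490,0.025']
238 ['0.486,0.005', '0.485,0.013', '0.484,0.008', '0.484,0.008', '0.483,0.009', '0.483,0.003']
241 ['0.477,0.001', '0.474,0.016', '0.475,0.008', '0.473,0.017', '0.472,0.013', '0.472,0.009']
244 ['0.466,0.008', '0.466,0.004', '0.464,0.011', '0.463,0.011', '0.463,0.012', '0.462,0.007']
```

Run:
```python
import pickle,numpy as np
np.set_printoptions(precision=3,suppress=True)
c=pickle.load(open('wrist0.pkl','rb'));print(c['T_tool_cam'],c['mtx'])
```

```text
[[ 0.001 -0.962 -0.272  0.069]
 [ 1.     0.001  0.001 -0.   ]
 [-0.001 -0.272  0.962 -0.166]
 [ 0.     0.     0.     1.   ]] [[368.919   0.    280.222]
 [  0.    368.919 208.775]
 [  0.      0.      1.   ]]
```

Request:
{"op": "play_rows", "data": {
  "deltas": [
    [[0.8,-0.4,-0.9,0,0,0],[0.95,-0.6,-0.8,0,0,0],[1,-0.6,-0.8,0,0,0],[1,-0.6,-0.7,0,0,0],[1,-0.6,-0.6,0,0,0],[1,-0.6,-0.3,0,0,0],[1,-0.6,-0.2,0,0,0],[1,-0.6,0,0,0,0],[1,-0.6,0,0,0,0],[1,-0.6,0,0,0,0]]
  ],
  "hand": 1
}}

```text
time: 1.4
eef_pos: [0.4176, -0.338, 0.3361]
orientation: [-0.0, 0.988, 0.156, -0.0]
wrist_force: [0.5, 0.1, -0.2]
grip_width: 0.0853
```

Request:
{"op": "play_rows", "data": {
  "deltas": [
    [[1,-0.6,0,0,0,0],[1,-0.6,0,0,0,0],[0.8,-0.5,0,0,0,0],[0,0,0,0,0,0]]
  ]
}}

```text
time: 1.9
eef_pos: [0.4819, -0.2634, 0.336]
orientation: [-0.0, 0.988, 0.157, -0.0]
wrist_force: [0.6, 0.6, 0.5]
grip_width: 0.085
```

Run:
```python
from h import *
import pickle
c=snap('wrist');save('w1',c['image']);pickle.dump(c,open('w1.pkl','wb'));print(r.observe()['eef_pos'])
```

```text
[ 0.48139056 -0.26426719  0.33608848]
```

View pics/w1.png

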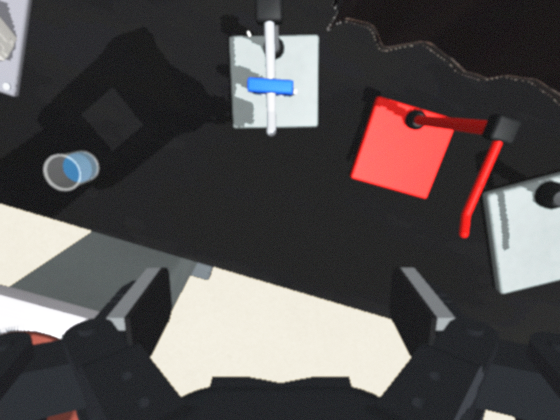

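Run:
```python
from h import *
import pickle
np.set_printoptions(precision=4,suppress=True)
c=pickle.load(open('w1.pkl','rb'));im=c['image']
save('w1a',cv2.resize(im[0:140,215:335],None,fx=5,fy=4.2*5/4.2,interpolation=cv2.INTER_NEAREST)[:600])
hsv=cv2.cvtColor(im,cv2.COLOR_RGB2HSV)
m=cv2.inRange(hsv,(105,120,90),(125,255,255));m[:, :220]=0;m[:,330:]=0
P=pts(c);q=P[m>0];print(len(q),np.percentile(q,[2,50,98],axis=0))
(ctr,wh,ang)=cv2.minAreaRect(np.argwhere(m>0)[:,::-1].astype(np.float32));print(ctr,wh,ang)
bp=cv2.boxPoints((ctr,wh,ang));
for p in bp: print(p,ray(c,*p,.220))
print('tip',ray(c,271,132,.2175),'bar',ray(c,270,60,.213))
```

```text
312 [[ 0.5498 -0.2471  0.1729]
 [ 0.5567 -0.2282  0.2191]
 [ 0.5649 -0.2146  0.2209]]
(269.5187072753906, 85.62593078613281) (45.642982482910156, 15.980037689208984) 2.862405300140381
[246.3267  92.4663] [ 0.5475 -0.2161  0.22  ]
[247.1247  76.5062] [ 0.5582 -0.2135  0.22  ]
[292.7108  78.7855] [ 0.567  -0.2453  0.22  ]
[291.9127  94.7456] [ 0.5564 -0.2483  0.22  ]
tip [ 0.526  -0.2419  0.2175] bar [ 0.5746 -0.2254  0.213 ]
```

View pics/w1a.png

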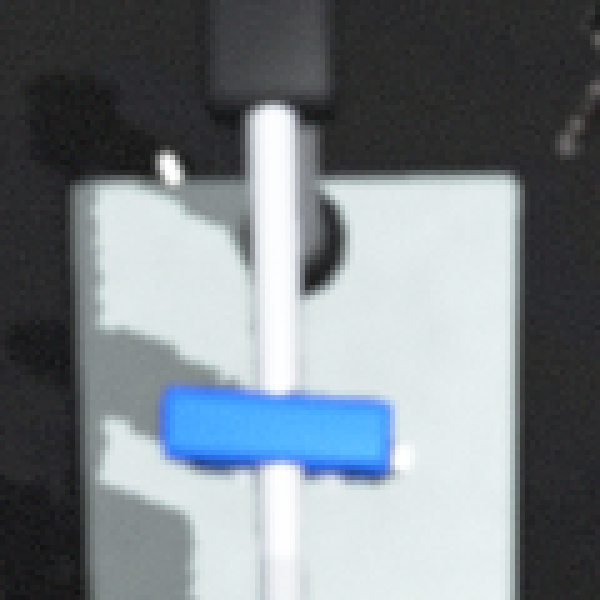

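Request:
{"op": "play_rows", "data": {
  "deltas": [
    [[0.9,-0.1,0,0,0,0],[0.9,-0.1,0.3,0,0,0],[0.94,-0.09,0.6,0,0,0.31],[0,0,0.9,0,0,0],[0,0,0.5,0,0,0],[0,0,0,0,0,0]]
  ]
}}

```text
time: 2.7
eef_pos: [0.5557, -0.2315, 0.2659]
orientation: [-0.001, 0.991, 0.134, -0.001]
wrist_force: [0.0, -0.2, -0.3]
grip_width: 0.0855
```

Run:
```python
from h import *
import pickle
c=snap('wrist');save('w2',c['image']);pickle.dump(c,open('w2.pkl','wb'));print(r.observe()['eef_pos'],r.observe()['orientation'])
```

```text
[ 0.55629328 -0.23179429  0.26746448] [-7.60885184e-05  9.91011437e-01  1.33776937e-01 -2.39766016e-04]
```

View pics/w2.png

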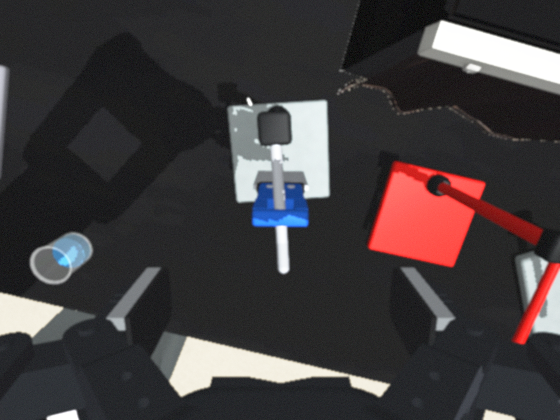

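Run:
```python
from h import *
import pickle
np.set_printoptions(precision=4,suppress=True)
c=pickle.load(open('w2.pkl','rb'));im=c['image']
hsv=cv2.cvtColor(im,cv2.COLOR_RGB2HSV)
m=cv2.inRange(hsv,(105,120,60),(125,255,255));m[:, :220]=0;m[:,330:]=0
P=pts(c);T=(P[m>0])
st=r.observe();q=st['orientation'];R=Ro.from_quat([q[1],q[2],q[3],q[0]]).as_matrix()
L=(T-[.556,-.2316,.2667])@R
top=L[T[:,2]>.213];print('top',len(top),top.min(0),top.max(0),np.median(top,0))
low=L[(T[:,2]>.16)&(T[:,2]<.2)];print('mid',np.percentile(low,[2,50,98],axis=0))
save('w2a',cv2.resize(im[120:250,210:350],None,fx=5,fy=4.5))
```

```text
top 813 [-0.0028 -0.0168 -0.1654] [0.0686 0.0169 0.0536] [ 0.0039 -0.002   0.0472]
mid [[ 0.0001 -0.0155  0.0678]
 [ 0.0069  0.0043  0.08  ]
 [ 0.0075  0.0156  0.1054]]
```

View pics/w2a.png

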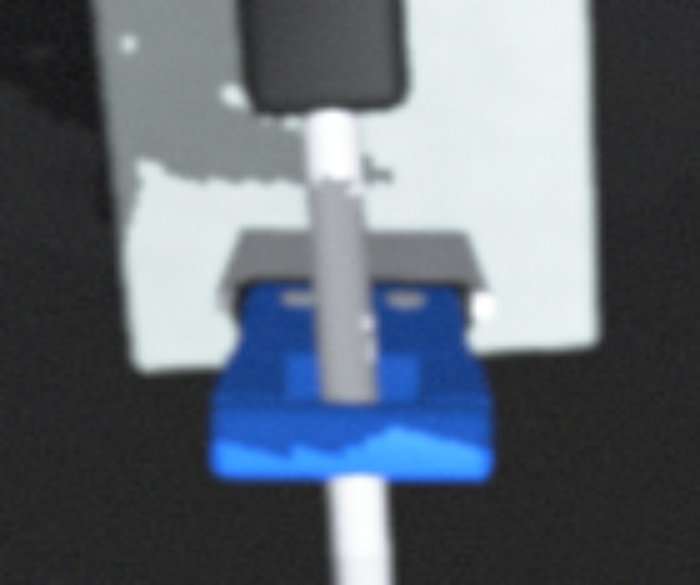

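Request:
{"op": "play_rows", "data": {
  "deltas": [
    [[0.07,0,0.9,0,0,0],[0,0,0.9,0,0,0],[0,0,0.7,0,0,0],[0,0,0.39,0,0,0],[0,0,0,0,0,0]]
  ]
}}

```text
time: 3.38
eef_pos: [0.5586, -0.2306, 0.1803]
orientation: [-0.0, 0.991, 0.134, -0.0]
wrist_force: [0.4, -0.6, 0.0]
grip_width: 0.0854
```

Request:
{"op": "play_rows", "data": {
  "deltas": [
    [[0,0,0,0,0,0],[0,0,0,0,0,0],[0,0,0,0,0,0],[0,0,0,0,0,0],[0,0,0,0,0,0],[0,0,0,0,0,0],[0,0,0,0,0,0]]
  ],
  "hand": -1,
  "newtons": 50
}}

```text
time: 4.25
eef_pos: [0.5595, -0.231, 0.1818]
orientation: [0.001, 0.991, 0.134, 0.001]
wrist_force: [0.3, -0.2, 5.4]
grip_width: 0.0324
```

Run:
```python
from h import *
import pickle
c=snap('wrist');save('w3',c['image']);pickle.dump(c,open('w3.pkl','wb'));s=r.observe();print(s['time'],s['eef_pos'],s['wrist_force'],s['grip_width'])
```

```text
4.3 [ 0.55948548 -0.23100724  0.18181824] [ 0.98534983 -1.28205768  6.1237344 ] 0.03240279198326808
```

View pics/w3.png

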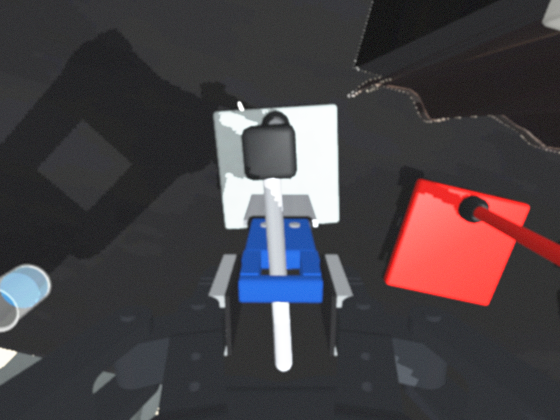

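Request:
{"op": "play_rows", "data": {
  "deltas": [
    [[0,0,-0.16,0,0,0],[0,0,-0.16,0,0,0],[0,0,-0.16,0,0,0],[0,0,0,0,0,0],[0,0,0,0,0,0]]
  ]
}}

```text
time: 4.92
eef_pos: [0.5587, -0.2305, 0.195]
orientation: [-0.0, 0.991, 0.134, -0.0]
wrist_force: [-0.4, 0.1, -1.0]
grip_width: 0.0327
```

Run:
```python
from h import *
import pickle
c=snap('wrist');save('w4',c['image']);pickle.dump(c,open('w4.pkl','wb'));s=r.observe();print(s['time'],s['eef_pos'],s['wrist_force'],s['grip_width'])
c=snap('scene');save('s4',cv2.resize(c['image'][170:270,230:330],None,fx=5,fy=5))
```

```text
4.975 [ 0.55871287 -0.2304811   0.19492636] [ 0.44252539  0.06440045 -1.24960438] 0.032303647685583275
```

View pics/w4.png

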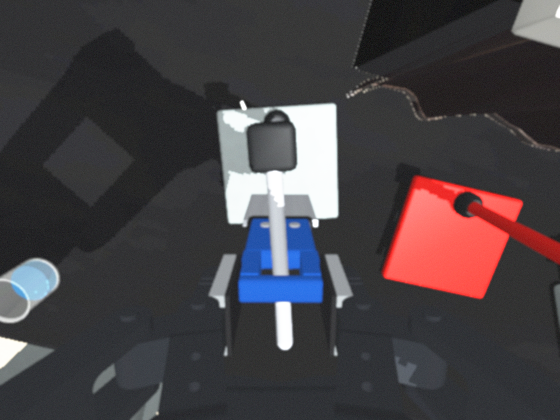

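View pics/s4.png

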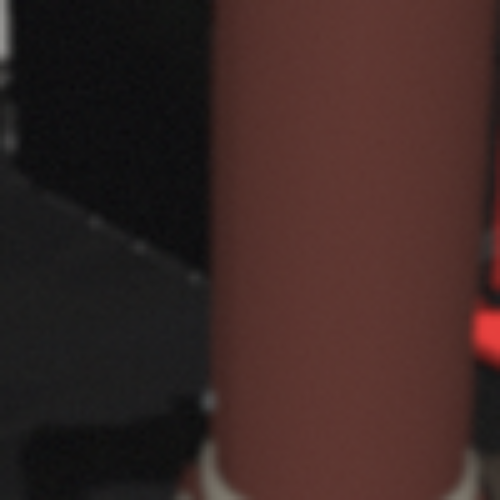

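Request:
{"op": "play_rows", "data": {
  "deltas": [
    [[-0.3,0.015,0,0,0,0],[-0.4,0.02,0,0,0,0],[-0.3,0.015,0,0,0,0]]
  ]
}}

```text
time: 5.4
eef_pos: [0.5293, -0.2403, 0.1951]
orientation: [-0.0, 0.991, 0.134, -0.0]
wrist_force: [0.6, 0.7, -0.2]
grip_width: 0.0328
```

Request:
{"op": "play_rows", "data": {
  "deltas": [
    [[-0.4,0.02,0,0,0,0],[-0.5,0.025,0,0,0,0],[-0.5,0.025,0,0,0,0],[-0.4,0.02,0,0,0,0]]
  ]
}}

```text
time: 5.9
eef_pos: [0.478, -0.2574, 0.1952]
orientation: [0.0, 0.991, 0.134, 0.0]
wrist_force: [-0.2, 1.6, -0.9]
grip_width: 0.0325
```

Run:
```python
from h import *
import pickle
c=snap('wrist');save('w5',c['image']);pickle.dump(c,open('w5.pkl','wb'));s=r.observe();print(s['time'],s['eef_pos'],s['wrist_force'],s['grip_width'])
```

```text
5.95 [ 0.47710038 -0.25773341  0.19521617] [ 0.73812869 -0.72103155 -1.27836232] 0.03246873911989078
```

View pics/w5.png

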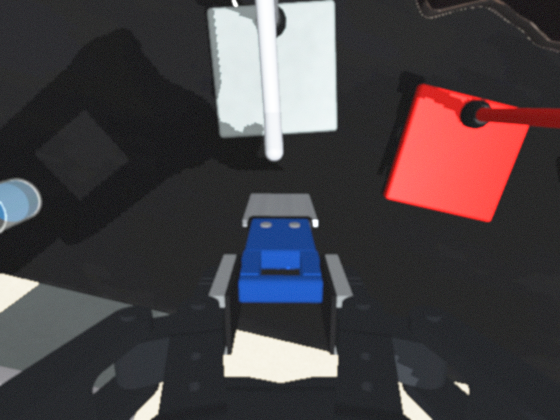

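Run:
```python
from h import *
import pickle
np.set_printoptions(precision=4,suppress=True)
c=pickle.load(open('w5.pkl','rb'));im=c['image']
K=c['mtx'];z=c['range_z'];v,u=np.mgrid[0:420,0:560]
Pc=np.stack([(u-K[0,2])/K[0,0]*z,(v-K[1,2])/K[1,1]*z,z],-1)
T=np.array(c['T_tool_cam']);L=Pc@T[:3,:3].T+T[:3,3]
hsv=cv2.cvtColor(im,cv2.COLOR_RGB2HSV)
m=cv2.inRange(hsv,(105,120,60),(125,255,255))>0
for name,mm in dict(face=m&(v>232)&(v<245)&(u>255)&(u<305), top=m&(v>280)&(v<300)&(u>250)&(u<312),blade=(v>198)&(v<214)&(u>255)&(u<308)).items():
    q=L[mm];print(name,len(q),np.median(q,0),q.std(0))
# rows down the face centre left column
for r0 in range(196,302,6): print(r0,np.median(L[r0,252:258],0),np.median(L[r0,302:308],0))
# edges of blade bottom and top
```

```text
face 588 [0.0037 0.0001 0.0083] [0.0038 0.0071 0.0113]
top 1159 [-0.0003  0.0004 -0.0378] [0.0031 0.0068 0.0038]
blade 780 [0.0006 0.0011 0.0815] [0.0042 0.0105 0.0192]
196 [ 0.0008 -0.0187  0.1099] [0.0004 0.0191 0.1114]
202 [ 0.0007 -0.0184  0.092 ] [0.0006 0.0178 0.0924]
208 [ 0.0008 -0.0173  0.0757] [0.0005 0.0169 0.0767]
214 [ 0.0008 -0.0163  0.0612] [0.0005 0.0159 0.0623]
220 [ 0.0035 -0.0148  0.0398] [0.0034 0.0145 0.0401]
226 [ 0.0036 -0.0141  0.0285] [0.0035 0.0138 0.0288]
232 [ 0.0037 -0.0134  0.0181] [0.0034 0.0131 0.019 ]
238 [ 0.0038 -0.0129  0.0087] [0.0037 0.0124 0.009 ]
244 [ 0.0037 -0.0122  0.0006] [0.0037 0.0119 0.0006]
250 [ 0.0039 -0.0117 -0.0076] [ 0.0033  0.0115 -0.0059]
256 [ 0.0038 -0.0113 -0.0142] [ 0.0034  0.011  -0.0133]
262 [ 0.0038 -0.0108 -0.0207] [ 0.0038  0.0106 -0.0208]
268 [ 0.0039 -0.0104 -0.027 ] [ 0.0036  0.0102 -0.0263]
274 [ 0.0029 -0.0102 -0.0305] [ 0.0028  0.0099 -0.0304]
280 [ 0.0034 -0.0098 -0.0368] [ 0.0035  0.0095 -0.0369]
286 [ 0.0012 -0.0097 -0.0374] [ 0.0016  0.0095 -0.0382]
292 [-0.0011 -0.0098 -0.0379] [-0.0014  0.0095 -0.0375]
298 [-0.0038 -0.0098 -0.0378] [-0.0037  0.0096 -0.038 ]
```

Request:
{"op": "play_rows", "data": {
  "deltas": [
    [[0,0,-0.8,0,0,0.3],[0,0,-0.9,0,0,0.4],[0,-0.3,-0.9,0,0,0.4],[0,-0.6,-0.9,0,0,0.4],[0,-0.9,-0.7,0,0,0.4],[0,-1,0,0,0,0],[-0.1,-1,0,0,0,0],[-0.1,-1,0,0,0,0],[-0.1,-1,0,0,0,0],[-0.1,-1,0,0,0,0]]
  ]
}}

```text
time: 7.2
eef_pos: [0.4609, -0.0524, 0.3213]
orientation: [-0.0, 1.0, 0.002, 0.0]
wrist_force: [-0.5, -0.8, -1.4]
grip_width: 0.0325
```

Request:
{"op": "play_rows", "data": {
  "deltas": [
    [[-0.1,-1,0,0,0,0],[-0.1,-1,0,0,0,0],[-0.1,-1,0,0,0,0],[-0.1,-1,0,0,0,0],[-0.1,-1,0,0,0,0],[-0.1,-1,0,0,0,0],[0,-0.9,0,0,0,0],[0,-0.6,0,0,0,0],[0,0,0,0,0,0],[0,0,0,0,0,0]]
  ]
}}

```text
time: 8.45
eef_pos: [0.4422, 0.1711, 0.3212]
orientation: [0.0, 1.0, 0.002, 0.0]
wrist_force: [-0.6, -0.2, -0.9]
grip_width: 0.0323
```

Run:
```python
from h import *
import pickle
c=snap('wrist');save('w6',c['image']);pickle.dump(c,open('w6.pkl','wb'));s=r.observe();print(s['time'],s['eef_pos'],s['orientation'],s['wrist_force'],s['grip_width'],s['q'])
```

```text
8.5 [0.44224719 0.17094665 0.32118796] [1.28918994e-04 9.99998479e-01 1.73943214e-03 2.12451030e-05] [-0.72264133  0.19301797 -1.88152813] 0.032192432790441004 [ 2.11878272e-01 -3.56754061e-01  1.79307093e+00 -2.63408007e-04
  1.70528800e+00  1.77916041e+00]
```

View pics/w6.png

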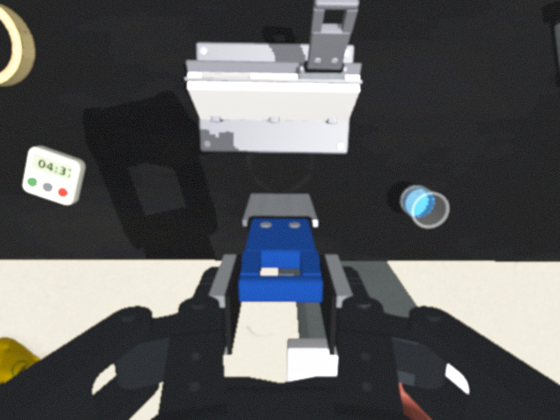

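Run:
```python
from h import *
import pickle
np.set_printoptions(precision=4,suppress=True)
c=pickle.load(open('w6.pkl','rb'));im=c['image'];P=pts(c)
save('w6a',cv2.resize(im[0:160,180:370],None,fx=4.2,fy=3.75,interpolation=cv2.INTER_CUBIC))
for u in (205,230,255,280,295):
    print(u,[f"{v}:{P[v,u][0]:.3f},{P[v,u][2]:.3f}" for v in range(58,92,2)])
print('grey');
for v in range(2,78,4): print(v,P[v,330],P[v,316],P[v,345])
```

```text
205 ['58:0.565,0.010', '60:0.555,0.081', '62:0.553,0.080', '64:0.551,0.080', '66:0.549,0.079', '68:0.547,0.078', '70:0.545,0.076', '72:0.543,0.076', '74:0.542,0.073', '76:0.540,0.068', '78:0.537,0.090', '80:0.535,0.092', '82:0.533,0.082', '84:0.531,0.082', '86:0.529,0.084', '88:0.527,0.085', '90:0.525,0.083']
230 ['58:0.565,0.009', '60:0.562,0.011', '62:0.553,0.081', '64:0.551,0.080', '66:0.549,0.080', '68:0.547,0.079', '70:0.546,0.074', '72:0.544,0.076', '74:0.542,0.073', '76:0.540,0.070', '78:0.537,0.090', '80:0.535,0.091', '82:0.533,0.081', '84:0.531,0.083', '86:0.529,0.085', '88:0.527,0.086', '90:0.525,0.083']
255 ['58:0.565,0.010', '60:0.563,0.011', '62:0.553,0.083', '64:0.551,0.082', '66:0.549,0.079', '68:0.547,0.078', '70:0.546,0.077', '72:0.544,0.075', '74:0.542,0.076', '76:0.540,0.079', '78:0.537,0.092', '80:0.535,0.091', '82:0.534,0.079', '84:0.531,0.083', '86:0.529,0.085', '88:0.527,0.085', '90:0.525,0.083']
280 ['58:0.565,0.012', '60:0.563,0.009', '62:0.553,0.082', '64:0.551,0.081', '66:0.549,0.078', '68:0.547,0.079', '70:0.546,0.078', '72:0.544,0.077', '74:0.542,0.077', 
[... 1131 characters left out ...]
.1381] [0.5668 0.1401 0.1385] [0.5669 0.1148 0.1383]
42 [0.5642 0.1273 0.1345] [0.5643 0.1395 0.1337] [0.5643 0.1141 0.1346]
46 [0.5618 0.1264 0.1284] [0.5616 0.1391 0.1293] [0.5617 0.1131 0.1299]
50 [0.5591 0.1257 0.124 ] [0.5588 0.1386 0.1256] [0.5589 0.1123 0.1263]
54 [0.556  0.1252 0.1215] [0.5561 0.138  0.1203] [0.5696 0.0934 0.0121]
58 [0.5534 0.1241 0.1141] [0.5531 0.1375 0.1163] [0.5653 0.093  0.0107]
62 [0.5504 0.1234 0.1092] [0.5503 0.1368 0.1097] [0.5535 0.1042 0.0804]
66 [0.5473 0.1226 0.1046] [0.5474 0.1361 0.1027] [0.5495 0.1043 0.0821]
70 [0.5442 0.1216 0.0976] [0.5441 0.1355 0.0982] [0.5446 0.1061 0.0941]
74 [0.5411 0.1203 0.0886] [0.5411 0.1345 0.0879] [0.5412 0.1051 0.0891]
```

View pics/w6a.png

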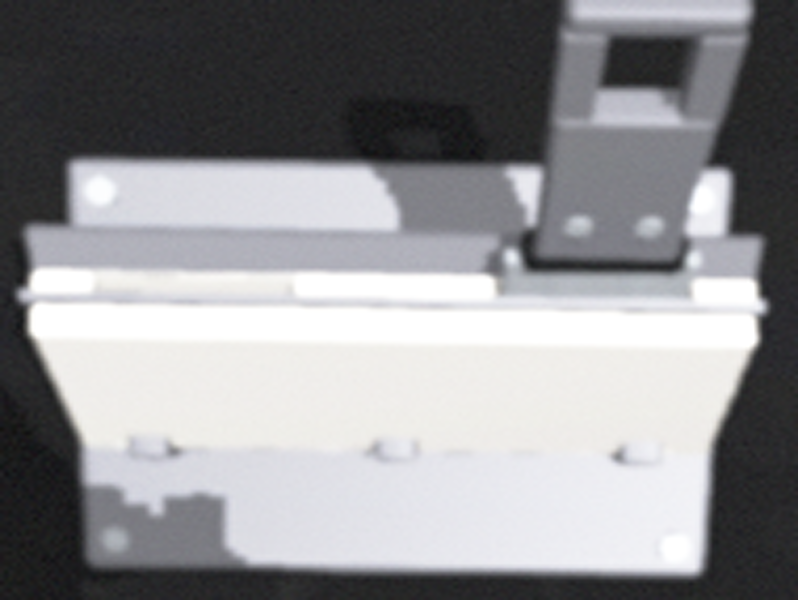

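Run:
```python
from h import *
import pickle
np.set_printoptions(precision=4,suppress=True)
c=pickle.load(open('w6.pkl','rb'));im=c['image'];P=pts(c);g=im.astype(int).sum(2)
# foot front edge row at several u: last bright
for z0,name,sl,far in ((.012,'frontedge',(140,165),0),):
    X=[]
    for u in range(215,345,4):
        col=g[140:165,u];e=np.argmin(np.diff(col));X.append(ray(c,u,140+e+.5,.010)[:2])
    X=np.array(X);k=np.polyfit(X[:,1],X[:,0],1);print(name,'dx/dy',k,'yaw deg',-np.degrees(np.arctan(k[0])))
# lip front: line maximum gradient between bar and white
X=[]
for u in range(200,350,4):
    z=P[70:95,u,2];X.append((P[70:95,u][np.argmax(z)]))
X=np.array(X);k=np.polyfit(X[:,1],X[:,0],1);print('lip',k,X[:3],X[-3:])
# foot left/right edges at rows ~135-148
for v in (125,130,135,145):
    row=g[v];d=np.diff(row)
    l=190+np.argmax(d[190:215]);rr=335+np.argmin(d[335:360]);print(v,l,rr,ray(c,l+.5,v,.01),ray(c,rr+.5,v,.01))
# grey handle edges
for v in (32,40,48,54):
    row=g[v];d=np.diff(row)
    print(v,[ (int(i),int(d[i])) for i in range(295,365) if abs(d[i])>40])
print([int(x) for x in g[75,190:260]])
print([int(x) for x in g[73,190:260]])
```

```text
frontedge dx/dy [0.0087 0.451 ] yaw deg -0.5012958125331207
lip [-0.0535  0.546 ] [[0.5355 0.2525 0.091 ]
 [0.5364 0.2481 0.0921]
 [0.5365 0.2441 0.0918]] [[0.5441 0.1119 0.099 ]
 [0.5446 0.1071 0.0939]
 [0.5333 0.1021 0.0922]]
125 198 348 [0.4856 0.2739 0.01  ] [0.4865 0.0843 0.01  ]
130 199 348 [0.4794 0.273  0.01  ] [0.4803 0.0839 0.01  ]
135 199 347 [0.4732 0.2733 0.01  ] [0.4741 0.0849 0.01  ]
145 199 347 [0.4606 0.274  0.01  ] [0.4615 0.0842 0.01  ]
32 [(309, 70), (310, 88), (311, 92), (312, 62), (320, 50), (341, -62), (349, -53), (350, -85), (351, -104), (352, -63)]
40 [(308, 47), (309, 70), (310, 64), (347, -62), (348, -97), (349, -89)]
48 [(300, 54), (301, 114), (302, 96), (307, -109), (308, -183), (309, -63), (344, 55), (345, 129), (346, 108), (352, -139), (353, -210), (354, -163), (355, -45)]
54 [(302, 53), (303, 85), (304, 83), (305, 41), (306, -63), (307, -172), (308, -113), (310, 41), (342, 59), (343, 199), (344, 113), (351, -72), (352, -175), (353, -199), (354, -118)]
[765, 765, 765, 765, 765, 765, 765, 765, 765, 765, 765, 765, 728, 698, 709, 717, 717, 715, 714, 717, 716, 718, 717, 718, 719, 715, 714, 713, 713, 710, 716, 717, 720, 722, 720, 721, 723, 723, 723, 725, 723, 723, 720, 719, 722, 718, 720, 721, 719, 716, 716, 719, 718, 718, 719, 721, 718, 718, 711, 721, 759, 765, 765, 765, 765, 765, 765, 765, 765, 765]
[765, 765, 765, 765, 765, 765, 765, 765, 765, 765, 765, 764, 737, 724, 726, 726, 729, 728, 725, 719, 712, 714, 717, 711, 705, 690, 691, 687, 698, 692, 699, 704, 720, 731, 725, 719, 720, 726, 725, 721, 729, 725, 730, 727, 731, 732, 734, 734, 728, 715, 710, 713, 709, 711, 717, 715, 719, 718, 718, 723, 741, 757, 762, 762, 762, 762, 760, 758, 750, 747]
```

Run:
```python
from h import *
import pickle
np.set_printoptions(precision=4,suppress=True)
c=pickle.load(open('w6.pkl','rb'))
for z in (.078,.086): print(ray(c,201.6,75,z),ray(c,249.7,75,z))
print(ray(c,309.7,40,.136),ray(c,348.5,40,.136)); print(ray(c,307.3,54,.12),ray(c,343.2,54,.12))
t=pickle.load(open('top0.pkl','rb'))
def cb(x,y): return x/7-.5+135,y/7-.5+185
print('top grey',[ray(t,*cb(*p),.165) for p in ((262,75),(345,75))])
```

```text
[0.5403 0.2532 0.078 ] [0.5405 0.2029 0.078 ]
[0.5397 0.2516 0.086 ] [0.54   0.2023 0.086 ]
[0.5655 0.1453 0.136 ] [0.5657 0.1113 0.136 ]
[0.5561 0.146  0.12  ] [0.5563 0.1128 0.12  ]
top grey [array([0.5924, 0.1466, 0.165 ]), array([0.5914, 0.1109, 0.165 ])]
```

Request:
{"op": "play_rows", "data": {
  "deltas": [
    [[0.9,-0.24,0,0,0,0.06],[1,-0.24,0,0,0,0],[1,-0.24,0,0,0,0],[1,-0.24,0,0,0,0],[1,-0.24,0,0,0,0],[1,-0.24,0,0,0,0],[1,-0.24,0,0,0,0],[1,-0.24,0,0,0,0]]
  ]
}}

```text
time: 9.5
eef_pos: [0.6806, 0.2274, 0.3211]
orientation: [0.0, 1.0, -0.003, -0.0]
wrist_force: [-0.2, 0.5, -0.3]
grip_width: 0.0324
```

Request:
{"op": "play_rows", "data": {
  "deltas": [
    [[0,0,0,0,-0.75,0],[0,0,0,0,-0.75,0],[0,0,0,0,-0.75,0],[0,0,0,0,-0.75,0],[0,0,0,0,-0.75,0],[0,0,0,0,0,0]]
  ]
}}

```text
time: 10.25
eef_pos: [0.6806, 0.227, 0.3175]
orientation: [-0.0, 0.966, -0.003, -0.26]
wrist_force: [0.2, 0.2, -0.7]
grip_width: 0.0321
```

```bash
cat > st.py <<'E'
from h import *
np.set_printoptions(precision=4,suppress=True)
s=r.observe();print(s['time'],s['eef_pos'],s['wrist_force'],s['grip_width'],s['q']);q=s['orientation'];R=Ro.from_quat([q[1],q[2],q[3],q[0]]).as_matrix();print(R)
H=np.array([.5712,.2285,.1334])
d=R.T@(H-s['eef_pos']);print('to home in tool mm',d*1000,'units',d/.03)
E
python3 st.py
```

```text
10.25 [0.6806 0.227  0.3175] [ 0.1901  0.1892 -0.6838] 0.032144057085962144 [0.1792 0.6056 0.8239 0.1163 2.2281 1.8033]
[[ 0.8645 -0.0062 -0.5027]
 [-0.0059 -1.      0.0023]
 [-0.5027  0.0009 -0.8645]]
to home in tool mm [ -2.0429  -0.9921 214.1124] units [-0.0681 -0.0331  7.1371]
```

Request:
{"op": "play_rows", "data": {
  "deltas": [
    [[-0.07,-0.03,0.9,0,0,0],[0,0,1,0,0,0],[0,0,1,0,0,0],[0,0,0.9,0,0,0],[0,0,0.5,0,0,0],[0,0,0,0,0,0]]
  ]
}}

```text
time: 11.0
eef_pos: [0.6124, 0.2294, 0.2104]
orientation: [-0.0, 0.966, -0.002, -0.259]
wrist_force: [-0.5, -1.0, -1.3]
grip_width: 0.0323
```

```bash
python3 st.py
python3 - <<'E'
from h import *
import pickle
c=snap('wrist');save('w7',c['image']);pickle.dump(c,open('w7.pkl','wb'))
c=snap('scene');save('s7',cv2.resize(c['image'][170:330,130:300],None,fx=4,fy=3.7,interpolation=cv2.INTER_CUBIC));pickle.dump(c,open('s7.pkl','wb'))
E
```

```text
11.0 [0.6124 0.2294 0.2104] [-0.5493 -0.9677 -1.3055] 0.03225143912479697 [0.1978 0.4723 1.1794 0.1105 2.0025 1.7927]
[[ 0.8659 -0.0041 -0.5001]
 [-0.0037 -1.      0.0019]
 [-0.5001  0.0002 -0.8659]]
to home in tool mm [ 2.8371  1.0381 87.2602] units [0.0946 0.0346 2.9087]
```

View pics/w7.png

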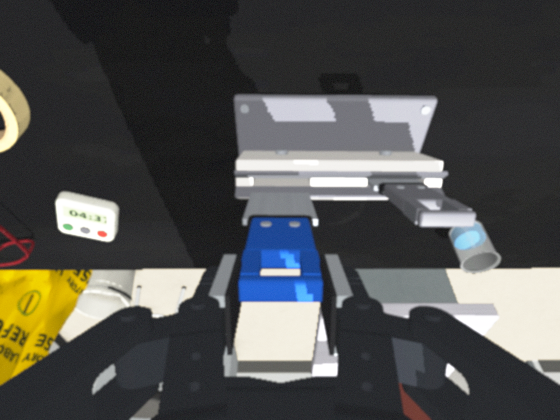

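View pics/s7.png

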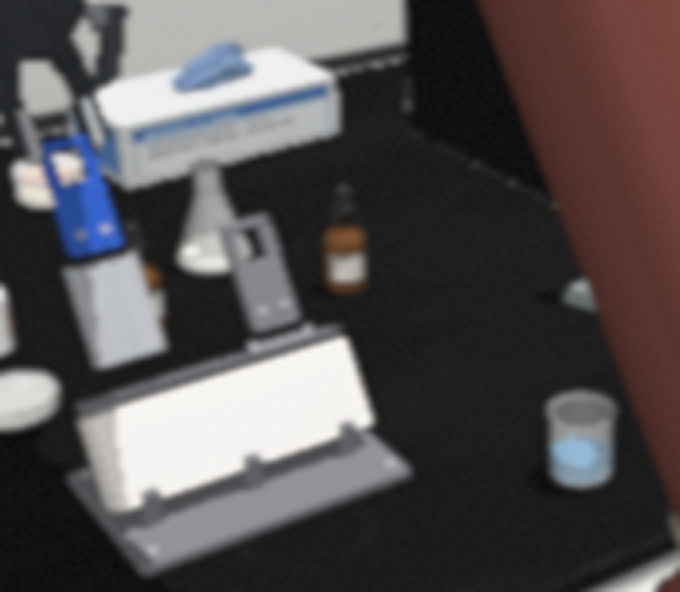

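Run:
```python
from h import *
import pickle
np.set_printoptions(precision=4,suppress=True)
c=pickle.load(open('w7.pkl','rb'));im=c['image']
save('w7a',cv2.resize(im[140:240,225:485],None,fx=3,fy=5,interpolation=cv2.INTER_CUBIC))
K=c['mtx'];z=c['range_z'];v,u=np.mgrid[0:420,0:560]
Pc=np.stack([(u-K[0,2])/K[0,0]*z,(v-K[1,2])/K[1,1]*z,z],-1)
T=np.array(c['T_tool_cam']);L=Pc@T[:3,:3].T+T[:3,3]
for uu in (250,265,280,295,306): print(uu,[f"{vv}:{L[vv,uu][0]*1e3:.1f},{L[vv,uu][2]*1e3:.0f}" for vv in range(150,216,3)])
for vv in (190,200,210,225,240,270): print(vv,[f"{uu}:{L[vv,uu][0]*1e3:.1f},{L[vv,uu][1]*1e3:.1f},{L[vv,uu][2]*1e3:.0f}" for uu in (248,256,300,310,390,400,410,420,440)])
```

```text
250 ['150:23.5,218', '153:23.6,192', '156:23.5,171', '159:23.4,153', '162:21.0,151', '165:18.4,151', '168:15.8,151', '171:14.8,142', '174:12.0,143', '177:8.1,150', '180:5.1,152', '183:2.8,150', '186:-0.4,152', '189:-1.7,146', '192:-3.8,144', '195:2.2,108', '198:1.9,100', '201:1.6,92', '204:1.8,83', '207:2.0,74', '210:1.8,68', '213:1.9,60']
265 ['150:23.6,217', '153:23.7,192', '156:23.4,172', '159:23.3,154', '162:20.9,152', '165:18.3,152', '168:15.6,152', '171:15.0,141', '174:12.2,142', '177:8.0,151', '180:0.3,176', '183:0.5,161', '186:0.1,150', '189:-2.0,147', '192:1.5,121', '195:1.8,110', '198:1.5,102', '201:1.8,91', '204:1.6,84', '207:1.6,76', '210:1.8,68', '213:1.6,61']
280 ['150:27.3,186', '153:24.4,186', '156:23.4,172', '159:23.3,153', '162:21.1,151', '165:18.5,151', '168:15.8,151', '171:14.9,141', '174:11.9,144', '177:8.2,149', '180:0.4,175', '183:0.3,162', '186:-0.2,152', '189:-2.1,148', '192:1.0,123', '195:2.0,109', '198:1.7,100', '201:1.4,93', '204:1.4,84', '207:1.7,76', '210:1.2,70', '213:1.5,62']
295 ['150:23.4,218', '153:23.3,195', '156:23.4,172', '159:23.4,153', '162:21.
[... 1067 characters left out ...]
'390:-57.7,137.5,276', '400:-57.9,150.3,277', '410:2.6,84.9,65', '420:6.5,86.0,51', '440:7.1,97.3,49']
225 ['248:-0.5,-18.9,43', '256:4.4,-13.1,28', '300:4.3,11.3,29', '310:0.0,18.0,41', '390:-82.2,143.7,290', '400:-82.7,157.3,292', '410:-82.1,169.7,290', '420:-2.0,85.6,48', '440:-2.2,98.0,48']
240 ['248:3.9,-15.8,6', '256:4.2,-11.7,5', '300:4.0,10.1,6', '310:4.0,15.1,6', '390:-109.4,150.8,307', '400:-109.0,164.2,306', '410:-108.6,177.4,305', '420:-108.7,191.1,306', '440:-108.9,218.7,306']
270 ['248:4.0,-12.9,-29', '256:4.1,-9.6,-29', '300:-4.3,9.3,-11', '310:3.8,12.4,-28', '390:-265.3,231.5,544', '400:-265.7,252.8,545', '410:-263.9,272.4,541', '420:-264.5,293.9,542', '440:-264.6,335.8,542']
```

View pics/w7a.png

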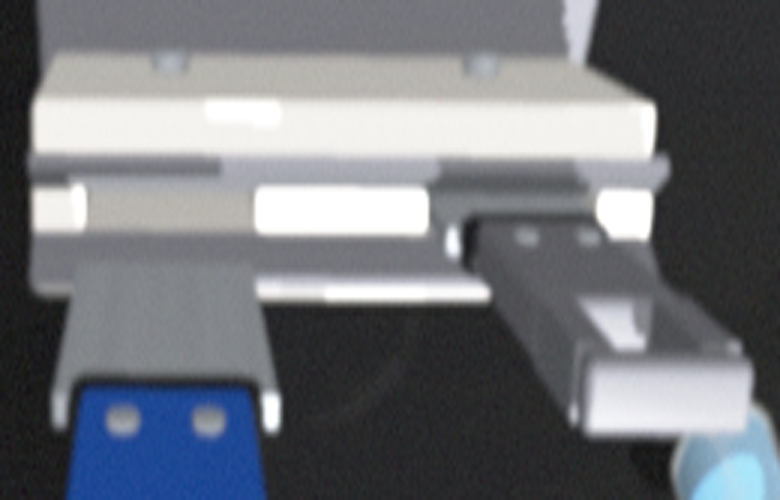

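Request:
{"op": "play_rows", "data": {
  "deltas": [
    [[0.1,0.043,0,0,0,0],[0,0,0.3,0,0,0],[0,0,0.2,0,0,0],[0,0,0,0,0,0],[0,0,0,0,0,0]]
  ]
}}

```text
time: 11.72
eef_pos: [0.6081, 0.2283, 0.196]
orientation: [-0.0, 0.966, -0.002, -0.259]
wrist_force: [0.6, -0.2, -1.0]
grip_width: 0.0323
```

```bash
python3 st.py
python3 - <<'E'
from h import *
import pickle
np.set_printoptions(precision=4,suppress=True)
c=snap('wrist');im=c['image'];pickle.dump(c,open('w8.pkl','wb'))
save('w8a',cv2.resize(im[140:240,225:485],None,fx=3,fy=5,interpolation=cv2.INTER_CUBIC))
K=c['mtx'];z=c['range_z'];v,u=np.mgrid[0:420,0:560]
Pc=np.stack([(u-K[0,2])/K[0,0]*z,(v-K[1,2])/K[1,1]*z,z],-1)
T=np.array(c['T_tool_cam']);L=Pc@T[:3,:3].T+T[:3,3]
m=(L[...,0]>-4)&(L[...,0]<9)&(L[...,1]>70)&(L[...,1]<130)&(L[...,2]<110)
q=L[m];print(len(q),np.percentile(q,[1,50,99],axis=0))
f=q[q[:,0]>6];print('rear face',np.median(f,0), np.percentile(f[:,1],[1,99]))
o=L[235:260,258:300].reshape(-1,3);print('own face x',np.median(o[:,0]))
t=q[(q[:,2]<np.percentile(q[:,2],30))];print('top z',np.percentile(t[:,2],[5,50]))
E
```

```text
11.725 [0.6081 0.2283 0.196 ] [ 0.6275 -0.1703 -0.9682] 0.03227505915219397 [0.1975 0.4704 1.2059 0.1092 1.978  1.7894]
[[ 0.8659 -0.0041 -0.5001]
 [-0.0036 -1.      0.002 ]
 [-0.5001  0.0001 -0.866 ]]
to home in tool mm [-0.6367 -0.0135 72.6717] units [-0.0212 -0.0004  2.4224]Traceback (most recent call last):
  File "<stdin>", line 10, in <module>
    return _quantile_unchecked(
        a, q, axis, out, overwrite_input, method, keepdims, weights)
    return _ureduce(a,
                    func=_quantile_ureduce_func,
    ...<5 lines>...
                    overwrite_input=overwrite_input,
                    method=method)
    r = func(a, **kwargs)
    result = _quantile(arr,
                       quantiles=q,
    ...<2 lines>...
                       out=out,
                       weights=wgt)
    slices_having_nans = np.isnan(arr[-1, ...])
                                  ~~~^^^^^^^^^
IndexError: index -1 is out of bounds for axis 0 with size 0
```

View pics/w8a.png

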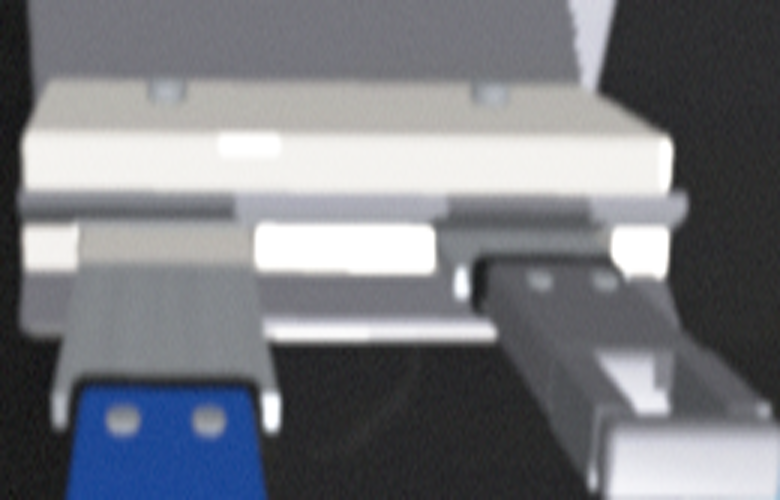

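Run:
```python
from h import *
import pickle
np.set_printoptions(precision=4,suppress=True)
c=pickle.load(open('w8.pkl','rb'))
K=c['mtx'];z=c['range_z'];v,u=np.mgrid[0:420,0:560]
Pc=np.stack([(u-K[0,2])/K[0,0]*z,(v-K[1,2])/K[1,1]*z,z],-1)
T=np.array(c['T_tool_cam']);L=(Pc@T[:3,:3].T+T[:3,3])*1e3
m=(L[...,0]>-8)&(L[...,0]<8)&(L[...,1]>70)&(L[...,1]<130)&(L[...,2]<100)&(z>0)
q=L[m];f=q[q[:,0]>3];print(len(q),'rear face',np.median(f,0), np.percentile(f[:,1],[1,99]))
o=L[235:260,258:300].reshape(-1,3);print('own face x',np.median(o[:,0]))
t=q[q[:,0]<1.5];print('top z',np.percentile(t[:,2],[5,50,95]),len(t))
o=L[280:300,258:300].reshape(-1,3);print('own top',np.median(o,0))
```

```text
2872 rear face [ 3.469  99.6298 66.2731] [ 83.7984 117.291 ]
own face x 3.8872724168238992
top z [31.2447 33.2596 84.0629] 1314
own top [  0.0613  -0.2698 -37.6271]
```

Request:
{"op": "play_rows", "data": {
  "deltas": [
    [[0,0.01,0.2,0,0,0],[0,0,0.2,0,0,0],[0,0,0.2,0,0,0],[0,0,0.2,0,0,0]]
  ]
}}

```text
time: 12.28
eef_pos: [0.5958, 0.2281, 0.1747]
orientation: [-0.0, 0.966, -0.002, -0.259]
wrist_force: [-0.0, 0.3, -0.8]
grip_width: 0.0325
```

Request:
{"op": "play_rows", "data": {
  "deltas": [
    [[0,0,0.2,0,0,0],[0,0,0.2,0,0,0],[0,0,0.2,0,0,0],[0,0,0.2,0,0,0]]
  ]
}}

```text
time: 12.78
eef_pos: [0.584, 0.2281, 0.1542]
orientation: [-0.001, 0.966, -0.002, -0.259]
wrist_force: [0.8, 0.2, -1.0]
grip_width: 0.0324
```

```bash
python3 st.py
```

```text
12.775 [0.584  0.2281 0.1542] [ 0.7942  0.225  -1.0139] 0.0323805897110535 [0.2034 0.447  1.3078 0.1091 1.8992 1.7865]
[[ 0.8661 -0.0042 -0.4999]
 [-0.0036 -1.      0.0021]
 [-0.4999 -0.     -0.8661]]
to home in tool mm [-0.693  -0.3414 24.3759] units [-0.0231 -0.0114  0.8125]
```

Request:
{"op": "play_rows", "data": {
  "deltas": [
    [[0,0,0.13,0,0,0],[0,0,0.13,0,0,0],[0,0,0.13,0,0,0]]
  ],
  "newtons": 80
}}

```text
time: 13.15
eef_pos: [0.5791, 0.2283, 0.1455]
orientation: [-0.001, 0.966, -0.002, -0.258]
wrist_force: [3.2, -0.1, 4.6]
grip_width: 0.0314
```

Request:
{"op": "play_rows", "data": {
  "deltas": [
    [[0,0,0.1,0,0,0],[0,0,0.1,0,0,0],[0,0,0.08,0,0,0],[0,0,0,0,0,0]]
  ]
}}

```text
time: 13.65
eef_pos: [0.5737, 0.2282, 0.1366]
orientation: [-0.0, 0.966, -0.002, -0.259]
wrist_force: [0.3, 0.5, 1.8]
grip_width: 0.0313
```

```bash
python3 st.py
```

```text
13.65 [0.5737 0.2282 0.1366] [0.2935 0.4973 1.7924] 0.031349871417006694 [0.2062 0.4404 1.3471 0.1094 1.8673 1.7856]
[[ 0.8655 -0.0041 -0.5008]
 [-0.0036 -1.      0.002 ]
 [-0.5008  0.0001 -0.8656]]
to home in tool mm [-0.5846 -0.3357  4.0075] units [-0.0195 -0.0112  0.1336]
```

Roller contacted and passed. Push on in small steps until the floor stops it.

Request:
{"op": "play_rows", "data": {
  "deltas": [
    [[0,0,0.06,0,0,0],[0,0,0.05,0,0,0],[0,0,0,0,0,0]]
  ]
}}

```text
time: 14.02
eef_pos: [0.5737, 0.2281, 0.1359]
orientation: [-0.001, 0.966, -0.002, -0.257]
wrist_force: [4.4, -0.6, 6.2]
grip_width: 0.0315
```

Request:
{"op": "play_rows", "data": {
  "deltas": [
    [[0,0,0.06,0,0,0],[0,0,0.06,0,0,0],[0,0,0,0,0,0]]
  ]
}}

```text
time: 14.4
eef_pos: [0.574, 0.2282, 0.1356]
orientation: [-0.001, 0.967, -0.002, -0.255]
wrist_force: [7.7, -1.8, 14.5]
grip_width: 0.0314
```

```bash
python3 st.py
```

```text
14.4 [0.574  0.2282 0.1356] [ 7.6594 -1.7917 14.4509] 0.031389592206102414 [0.2063 0.4351 1.3533 0.1088 1.8569 1.7854]
[[ 0.8702 -0.0047 -0.4926]
 [-0.0035 -1.      0.0033]
 [-0.4926 -0.0011 -0.8702]]
to home in tool mm [-1.3102 -0.2835  3.2833] units [-0.0437 -0.0095  0.1094]
```

Run:
```python
from h import *
import pickle
np.set_printoptions(precision=4,suppress=True)
c=snap('wrist');pickle.dump(c,open('w9.pkl','wb'));save('w9',c['image'])
K=c['mtx'];z=c['range_z'];v,u=np.mgrid[0:420,0:560]
Pc=np.stack([(u-K[0,2])/K[0,0]*z,(v-K[1,2])/K[1,1]*z,z],-1)
T=np.array(c['T_tool_cam']);L=(Pc@T[:3,:3].T+T[:3,3])*1e3
m=(L[...,0]>-12)&(L[...,0]<8)&(L[...,1]>70)&(L[...,1]<130)&(L[...,2]<20)&(z>0)
q=L[m];print(len(q),np.percentile(q,[1,25,50,75,99],axis=0))
for vv in range(225,330,6): print(vv,L[vv,262],L[vv,430],L[vv,445])
```

```text
6049 [[ -6.4735  82.8401 -38.4482]
 [ -2.0367  84.8489 -35.7923]
 [  1.5473  95.2485 -18.2603]
 [  2.7573 106.6194  -4.8175]
 [  3.4474 115.9702  18.7403]]
225 [ 4.3763 -9.8168 28.3442] [ 2.3198 86.1079 34.5074] [ 3.621  92.8456 30.562 ]
231 [ 3.613  -9.4616 20.4304] [  68.6258    0.0104 -166.2556] [ 2.8315 89.5073 22.6034]
237 [ 3.3262 -9.0724 11.9148] [-1.9279 83.3104 26.1809] [ 3.099  85.0993 12.4641]
243 [ 3.6624 -8.6341  2.5125] [-5.1746 83.3619 25.3974] [ 1.0277 83.979   9.2844]
249 [ 3.4123 -8.307  -4.6469] [-79.7219 160.5874 201.2264] [-1.3779 83.35    7.1491]
255 [ 1.4067 -8.221  -7.0836] [-89.1489 163.9711 207.195 ] [-3.7611 82.7456  5.0769]
261 [-1.8677 -8.291  -6.5012] [-97.6142 166.1338 210.3225] [-98.1826 183.3436 211.596 ]
267 [-4.5188 -8.2852 -7.3841] [-107.4648  169.4696  216.05  ] [-108.4614  187.4424  218.1986]
273 [-117.8744  -20.3882  222.5097] [-118.5707  173.7323  223.786 ] [-118.1631  190.6598  222.9212]
279 [  3.3635  -6.8824 -35.531 ] [-128.7713  176.8902  228.9612] [-128.6016  194.3818  228.6053]
285 [  2.3202  -6.7599 -38.4835] [-139.6416  180.4179  234.8903] [-139.4069  198.2052  234.4213]
291 [ -1.0879  -6.879  -36.8759] [-151.1961  184.2917  241.509 ] [-150.4184  201.9722  240.0487]
297 [ -3.5965  -6.9045 -37.038 ] [-163.3644  188.4221  248.6087] [-163.3649  207.2326  248.5913]
303 [-1069.1969  -105.6395  1798.1882] [-282.6683  276.6793  439.947 ] [-282.4007  304.0686  439.4579]
309 [-1130.4311  -108.0611  1833.1771] [ 13.8125  41.9114 -74.9009] [-289.1687  300.8255  430.0358]
315 [-1197.8882  -110.89    1875.2145] [ 13.0957  41.2478 -76.7943] [ 11.8487  46.3832 -74.7896]
321 [-1256.9736  -112.8497  1900.8097] [ 11.5533  41.2171 -77.307 ] [ 11.9151  45.0436 -77.8752]
327 [-1334.6831  -116.2471  1952.2392] [ 12.1947  39.6538 -81.1107] [ 12.0415  43.73   -80.8836]
```

View pics/w9.png

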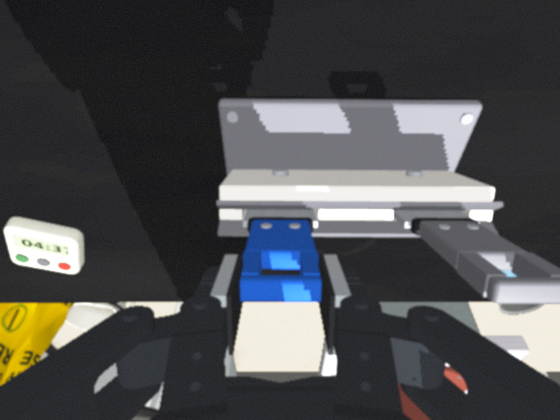

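Run:
```python
from h import *
import pickle
np.set_printoptions(precision=3,suppress=True)
c=pickle.load(open('w9.pkl','rb'))
K=c['mtx'];z=c['range_z'];v,u=np.mgrid[0:420,0:560]
Pc=np.stack([(u-K[0,2])/K[0,0]*z,(v-K[1,2])/K[1,1]*z,z],-1)
T=np.array(c['T_tool_cam']);L=(Pc@T[:3,:3].T+T[:3,3])*1e3
for a,b in ((88,112),(-12,12)):
  m=(L[...,0]>-5.5)&(L[...,0]<1)&(L[...,1]>a)&(L[...,1]<b)&(L[...,2]<-30)&(L[...,2]>-45)
  q=L[m];print(len(q),np.median(q,0),q.mean(0))
  m=(L[...,0]>1)&(L[...,0]<6)&(L[...,1]>a)&(L[...,1]<b)&(L[...,2]<15)&(L[...,2]>-30)
  q=L[m];print(' face',len(q),np.polyfit(q[:,2],q[:,0],1))
```

```text
788 [ -2.225  98.261 -37.527] [ -2.234  98.35  -37.55 ]
 face 1339 [0.004 2.65 ]
880 [ -2.028   0.118 -37.553] [ -2.069  -0.019 -37.559]
 face 1277 [-0.001  3.266]
```

Request:
{"op": "play_rows", "data": {
  "deltas": [
    [[0,0,-0.1,0,0,0],[0,0,0,0,0,0]]
  ]
}}

```text
time: 14.7
eef_pos: [0.5737, 0.2281, 0.1358]
orientation: [-0.001, 0.966, -0.002, -0.257]
wrist_force: [4.3, -0.8, 8.8]
grip_width: 0.0316
```

Request:
{"op": "play_rows", "data": {
  "deltas": [
    [[0,0,0,0,0,0],[0,0,0,0,0,0],[0,0,0,0,0,0],[0,0,0,0,0,0],[0,0,0,0,0,0],[0,0,0,0,0,0]]
  ],
  "hand": 0.8
}}

```text
time: 15.45
eef_pos: [0.5722, 0.2282, 0.1337]
orientation: [-0.001, 0.966, -0.002, -0.259]
wrist_force: [-0.1, -0.0, -0.3]
grip_width: 0.0771
```

```bash
python3 st.py
cat > cmp.py <<'E'
from h import *
import sys
np.set_printoptions(precision=3,suppress=True)
c=snap('wrist');save(sys.argv[1],c['image']);s=r.observe();q=s['orientation'];R=Ro.from_quat([q[1],q[2],q[3],q[0]]).as_matrix()
W=pts(c)
ax=np.array([.5,0,.866]);nx=np.array([.866,0,-.5]);F=np.array([.509,.2285,.0284])
D=W-F;A=D@ax*1e3;N=D@nx*1e3;Y=D[...,1]*1e3
for y0 in (-100,0):
  m=(abs(Y-y0)<14)&(abs(N)<4)&(A>140)&(A<175);print('top',m.sum(),np.median(A[m]),np.median(N[m]),np.median(Y[m]))
  m=(abs(Y-y0)<14)&(N>1)&(N<9)&(A>85)&(A<128);print('face',m.sum(),np.polyfit(A[m],N[m],1),np.median(N[m]))
E
python3 cmp.py w10
```

```text
15.45 [0.5722 0.2282 0.1337] [-0.1129 -0.0283 -0.263 ] 0.07709850349634145 [0.2066 0.439  1.3538 0.1094 1.8611 1.7854]
[[ 0.866  -0.0041 -0.5   ]
 [-0.0036 -1.      0.0021]
 [-0.5    -0.     -0.866 ]]
to home in tool mm [-0.7037 -0.3354  0.7012] units [-0.0235 -0.0112  0.0234]
top 1259 162.30708693181435 0.561963394472273 -99.1933980497082
face 1500 [-0.006  5.882] 5.151172515440196
top 1237 162.85792888361433 0.5527900525520713 -0.1506331828102503
face 1501 [-0.004  6.44 ] 6.020289154267208
```

View pics/w10.png

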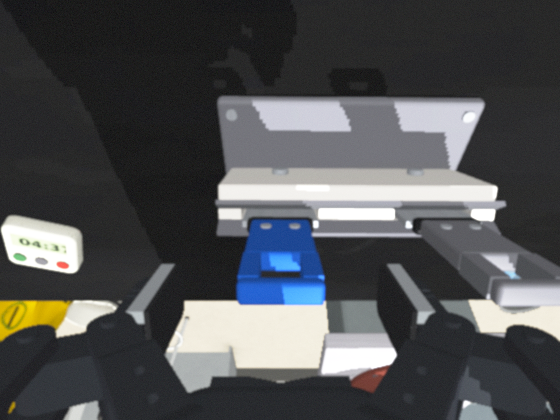

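Request:
{"op": "play_rows", "data": {
  "deltas": [
    [[0,0,-0.3,0,0,0],[0,0,-0.6,0,0,0],[0,0,-0.9,0,0,0],[0,0,-1,0,0,0],[0,0,-1,0,0,0],[0,0,-0.8,0,0,0],[0,0,0,0,0,0]]
  ]
}}

```text
time: 16.38
eef_pos: [0.6431, 0.2279, 0.2566]
orientation: [-0.001, 0.967, -0.002, -0.256]
wrist_force: [0.2, -0.3, -0.1]
grip_width: 0.0768
```

```bash
python3 st.py; python3 cmp.py w11
python3 - <<'E'
from h import *
c=snap('scene');save('s11',cv2.resize(c['image'][170:330,130:300],None,fx=4,fy=3.7,interpolation=cv2.INTER_CUBIC))
c=snap('top');save('t11',c['image'])
E
```

```text
16.375 [0.6431 0.2279 0.2566] [ 0.1927 -0.3076 -0.0849] 0.07676002291034457 [0.1885 0.5168 1.0423 0.1107 2.0892 1.7936]
[[ 0.869  -0.0046 -0.4948]
 [-0.0034 -1.      0.0033]
 [-0.4948 -0.0012 -0.869 ]]
to home in tool mm [ -1.5669  -0.1328 142.6168] units [-0.0522 -0.0044  4.7539]
top 381 162.53426515232755 0.5211746422060931 -100.39305346699906
face 290 [-0.008  6.185] 5.252848663834152
top 343 162.90223174082436 0.3705572261514245 0.2571011319068006
face 286 [-0.006  6.783] 6.1244809333665176
```

View pics/w11.png

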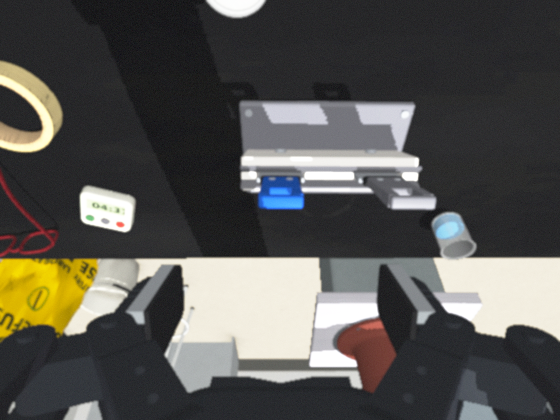

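View pics/s11.png

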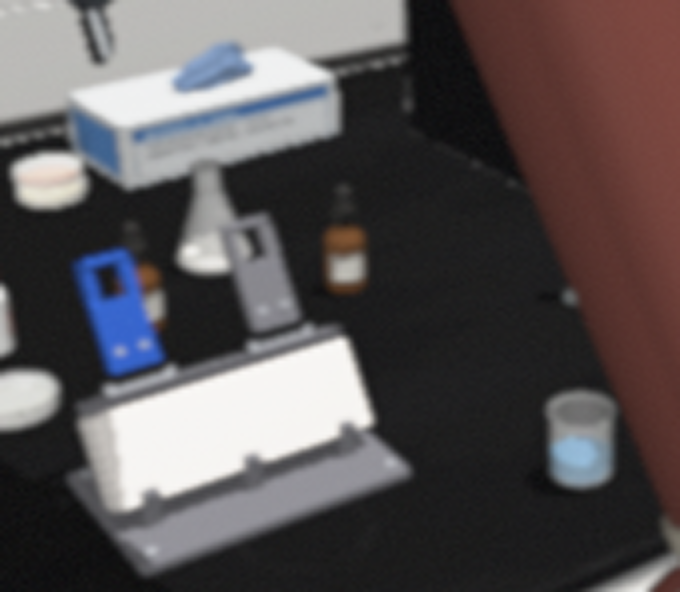

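View pics/t11.png

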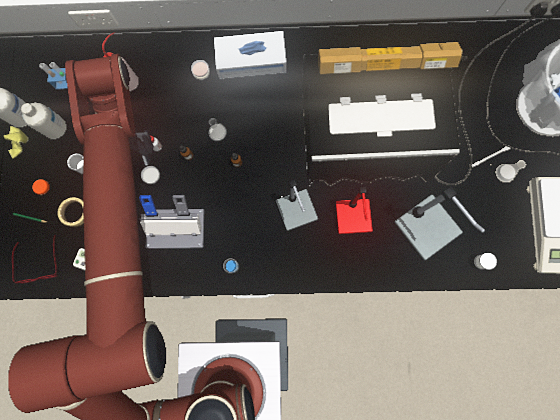

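Run:
```python
from plant import r
print(abs(r.observe()['joint_velocities']).max()); print(r.job_done())
```

```text
0.020421984835443375
the job is handed in; nothing more can be done
None
```

I lifted the blue scraper about 13 mm off the small grey hook and drew it out along the hook. I then tilted it 30° and slid it down the free slot past the roller. It stopped against the floor under a push of about 16 N; I eased off, let go and backed away. The job was handed in at about 16.5 s.

**Seating:** After release, the top of the scraper is level with the fixed grey one to 0.4–0.6 mm, it sits 100 mm beside it, and its lean matches.

**Bystanders:** In the top view the beaker (231,266), the petri dish (150,175) and both brown bottles (186,153 and 236,160) are where they started.

**Force on the hook:** Closing the gripper pressed the eye down on the hook with about 6 N for a moment. I saw no notable force while lifting it or drawing it off.

**Disagreement:** The push stopped about 3 mm before the home position I first worked out. The scraper hadn't slipped in the grip, so I put this down to calibration error. I relied on the comparison with the grey scraper and on the travel after the roller, which fits it sitting 16 mm above the floor.

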